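# Pack the fitter's wedges head to tail in their frame

### The arm

A 6-joint arm with a two-finger parallel gripper is mounted at the origin on a cart in front of the work surface, level with it; the furniture and walls round the work are solid. World frame = base frame: x ahead of the robot, y to its left, z up, the work surface at z = 0. Lengths are in m, angles in rad, forces in N, time in s.
With the tool pointing down it reaches from about 0.35 to 0.775 m from the base axis. Payload 5.5 kg.
Tool frame: the origin (TCP) lies on the centre line of the jaws, within the pads' length; the fingertips stand 11 mm ahead of it and the grasp point (between the pads) lies 8 mm behind it (env.tip_reach is the distance from the TCP to the fingertips, in m); z points along the fingers, x is the direction in which the jaws open and shut, and the axes are right-handed (so a half turn about z gives the same grasp; the last joint's range is limited). The gripper opens to 85 mm and grips with 20 to 120 N. Pads are 22 mm wide; open, the fingers measure 114 mm over their backs; the gripper's body (76 mm by 85 mm) begins 54 mm behind the grasp point. The pads swing forward as they close: fully open they stand 13 mm farther back than shut.
Start: joints at [1.079, 0.313, 0.046, 1.304, 0, 1.431], TCP at [0.198, 0.54, 0.242] pointing down, gripper open.
Joint ranges: [-2.76, 2.76], [-0.86, 1.69], [-1.03, 1.26], [-2.2, 2.34], [-1.47, 1.5], [-3.14, 3.14]. Speed limits (rad/s): [2.57, 2.57, 3.14, 3.14, 3.14, 3.14].

### API

Orientations are given as a unit quaternion [w, x, y, z].
In Python, from workcell import env gives the robot as it stands.
- The arm moves only by the tool carry_out, never from a script. Its argument "moves" is one flat list of numbers, 7 for each row, row after row: the gripper command: -1 is shut, 1 is fully open, values between are in proportion, then the shift along the tool's x, y, z in m, then the turn, a rotation vector about the tool's x, y, z in degrees. A call has exactly 5 rows; each row shifts and turns the pose as measured when the row begins, along the tool's axes as they then stand; what a row does not reach is not made up. A row lasts 1/8 s, in which the tool goes at most 62.5 mm and 10.7 degrees, less where a joint would pass 70% of its speed; a pose out of reach is approached as far as the arm can. A call is refused whole if a number of a shift passes 0.0625 or a number of a turn 10.7, either way. A call with a gripper value outside its range is refused whole. The fingers move at their own pace and stop on an object; "squeeze" is the grip in N (left out, the last holds). Time passes only in rows, so rows that do not move let the fingers close, or fill a call up. It gives the time, the measured TCP pose, the force and the opening at its end, in the units of the state.
- env.get_state(): the state, without advancing time (a new reading comes with each control period).
- env.read_camera(name): name is "side" or "top" or "wrist"; returns the picture (480x640x3 uint8, red, green, blue); there is no depth.
- env.calibration(name): a dict with "camera_matrix" (3x3 intrinsics, pixels), "rvec" (rotation vector, rad) and "tvec" (3), from world to camera coordinates, as OpenCV has them; the wrist camera has in their place "hand_eye" (4x4, takes a point from camera to tool coordinates, whose origin is the TCP and whose axes are the tool frame's). Camera axes: x right, y down, z forward; pixel columns grow to the right and rows downward; lengths in m; the calibration is good to about 2 mm. The wrist camera is an equidistant fisheye: a pixel r from the principal point sees the ray r / f radians off the axis. A picture is of the moment at which its call begins: read the wrist's pose just before it. calibration takes no time and is no camera call.
- env.hand_in(): hands the job in, once; it reports no verdict.
The state is a dict: "clock": time; "joint_pos": joint angles; "qvel": joint speeds; "tau": joint torques, N m; "tcp_pos": TCP position; "orientation": TCP orientation; "wrist_force": force on the tool from outside, world axes, zero at the start; "ft_torque": the same for the moment, N m; "finger_gap": finger opening in m.
Only numpy, scipy, OpenCV 4.12 (cv2) and the standard library are available. Lean on these libraries where they do the work, as an engineer would, in place of code of your own. Each camera call takes 0.05 s, during which the arm holds its last target. There are 200 camera calls.

### The job

Two of the four wooden fitting wedges are already packed in the three-sided plywood frame. Add the other two beside them so that the wedges run head to tail, each thick end beside its neighbour's thin end, and push both fully home against the frame's back wall so that all four lie flat as one tight rectangular block, ready for taping. Leave the other things on the worktop where they are.

Things in the scene. Friction and masses are not known exactly. Their poses are not given: they have to be found in the camera images.
- frame: three-sided plywood frame fixed on the worktop, no floor, walls 15 mm thick, 26 mm high. Inside 144 (x) by 130 mm (y). Origin: centre of the inside, at worktop height. y points from the open side to the back wall, whose inner face is at y = +65 mm; open side at y = -65 mm; inner faces of the side walls at x = -72 (near the robot) and +72 mm. Wedges 3, 4 fill x > +2 mm; the rest is empty
- wedge_1: loose light-wood wedge, about 0.13 kg, on its side: from above a right-angled trapezoid 130 mm long, 50 mm wide at the thick, 20 mm at the thin end, 30 mm high; all four alike. Starts outside the frame. Origin: underside, mid-length, mid-width (35 mm wide there). x points from thick to thin end along the straight side (at y = -17.5 mm, square to both ends); z up
- wedge_1_mid (a point): the centre of wedge 1: mid-length, mid-width, half-way up (15 mm above its underside); axes as the body's
- wedge_1_thick (a point): centre of wedge 1's thick end face (50 mm wide), half-way up; in the wedge's axes at x = -65, y = +7.5 mm
- wedge_1_thin (a point): centre of wedge 1's thin end face (20 mm wide), half-way up; in the wedge's axes at x = +65, y = -7.5 mm
- wedge_2: loose light-wood wedge, about 0.13 kg, on its side: from above a right-angled trapezoid 130 mm long, 50 mm wide at the thick, 20 mm at the thin end, 30 mm high; all four alike. Starts outside the frame. Origin: underside, mid-length, mid-width (35 mm wide there). x points from thick to thin end along the straight side (at y = -17.5 mm, square to both ends); z up
- wedge_2_mid (a point): the centre of wedge 2: mid-length, mid-width, half-way up (15 mm above its underside); axes as the body's
- wedge_2_thick (a point): centre of wedge 2's thick end face (50 mm wide), half-way up; in the wedge's axes at x = -65, y = +7.5 mm
- wedge_2_thin (a point): centre of wedge 2's thin end face (20 mm wide), half-way up; in the wedge's axes at x = +65, y = -7.5 mm
- wedge_3: loose light-wood wedge, about 0.13 kg, on its side: from above a right-angled trapezoid 130 mm long, 50 mm wide at the thick, 20 mm at the thin end, 30 mm high; all four alike. In the frame, second from its +x wall, thick end at the back. Origin: underside, mid-length, mid-width (35 mm wide there). x points from thick to thin end along the straight side (at y = -17.5 mm, square to both ends); z up
- wedge_3_mid (a point): the centre of wedge 3: mid-length, mid-width, half-way up (15 mm above its underside); axes as the body's
- wedge_3_thick (a point): centre of wedge 3's thick end face (50 mm wide), half-way up; in the wedge's axes at x = -65, y = +7.5 mm
- wedge_3_thin (a point): centre of wedge 3's thin end face (20 mm wide), half-way up; in the wedge's axes at x = +65, y = -7.5 mm
- wedge_4: loose light-wood wedge, about 0.13 kg, on its side: from above a right-angled trapezoid 130 mm long, 50 mm wide at the thick, 20 mm at the thin end, 30 mm high; all four alike. In the frame at its +x wall, thin end at the back. Origin: underside, mid-length, mid-width (35 mm wide there). x points from thick to thin end along the straight side (at y = -17.5 mm, square to both ends); z up
- wedge_4_mid (a point): the centre of wedge 4: mid-length, mid-width, half-way up (15 mm above its underside); axes as the body's
- wedge_4_thick (a point): centre of wedge 4's thick end face (50 mm wide), half-way up; in the wedge's axes at x = -65, y = +7.5 mm
- wedge_4_thin (a point): centre of wedge 4's thin end face (20 mm wide), half-way up; in the wedge's axes at x = +65, y = -7.5 mm
- switch_module: small white wiring module, 50 x 24 x 36 mm high, in front of the wedges; bystander
- terminal_strip_1: white terminal strip, 19 x 66 x 16 mm high; bystander
- voltage_tester: red voltage tester like a small screwdriver, 150 mm long; bystander
- tape_2: roll of beige tape, 94 mm across, 25 mm high, on the worktop beyond the frame; bystander
Not all that is in view belongs to the job. Leave any yellow look-alike of the wedge_4 alone.

How it is judged:
By the outcome, as a careful person would: the job done as asked, in the order asked, and still so for the second after the job is handed in, with the robot touching nothing.
It also fails if it takes over 72 s, if anything falls off the work surface, if the arm or the gripper's body presses on something with over 40 N, if the wrist force passes 120 N, or if a joint passes its speed limit or range.

## Working session

There is one attempt and no reset: what is moved stays moved. The work goes in short steps, Python scripts to look and compute and a tool call to move; the robot and the scene stay as the last step left them, time stands still between calls to the robot, and variables do not carry over. Pictures are saved under pics/ and viewed, about 8 in all and at most 12, crops included, and the job is handed in when it is done.

Besides the shell and the picture viewer there is one more tool, called as name(argument=value, ...), one argument or row to a line, values as JSON. carry_out: Moves the arm, as the interface text tells. Its arguments: {"type":"object","properties":{"moves":{"type":"array"},"squeeze":{"type":"number"}},"required":["moves"]}

```bash
ls; mkdir -p pics
python3 - <<'E'
from workcell import env
import cv2
s=env.get_state(); print(s)
for n in("top","side"):
    im=env.read_camera(n); cv2.imwrite(f"pics/{n}0.png",im[:,:,::-1]); print(env.calibration(n))
print(env.calibration("wrist"))
E
```

```text
pics
{'clock': 0.0, 'joint_pos': array([ 1.07937264e+00,  3.14016753e-01,  4.49635278e-02,  1.30361703e+00,
       -1.06836209e-05,  1.43121874e+00]), 'qvel': array([ 0.00276292, -0.00028911, -0.0014231 , -0.00017524,  0.00056931,
       -0.00053991]), 'tau': array([-7.44056579e-04, -4.80624139e+01,  2.98533994e+01,  1.93473918e-02,
       -4.69340521e-04, -1.13948198e-05]), 'tcp_pos': array([0.19792175, 0.53932385, 0.24139325]), 'orientation': array([ 4.29016490e-04,  8.19948232e-01,  5.72436913e-01, -8.32994323e-04]), 'wrist_force': array([ 0.29077634, -0.0042139 ,  0.91073807]), 'ft_torque': array([-0.02575439, -0.02670549, -0.02408739]), 'finger_gap': 0.08518620958357484}
{'camera_matrix': array([[514.77442102,   0.        , 321.27732386],
       [  0.        , 514.77442102, 245.59191027],
       [  0.        ,   0.        ,   1.        ]]), 'rvec': array([ 2.15065026, -2.16531107,  0.0922    ]), 'tvec': array([0.10410354, 0.55079887, 1.4089759 ])}
{'camera_matrix': array([[584.29035858,   0.        , 312.33273923],
       [  0.        , 584.29035858, 237.47697411],
       [  0.        ,   0.        ,   1.        ]]), 'rvec': array([ 2.25443555, -0.26278878,  0.10924483]), 'tvec': array([-0.51948866,  0.16062305,  1.3574492 ])}
{'camera_matrix': array([[371.64829954,   0.        , 323.19534066],
       [  0.        , 371.64829954, 233.03869379],
       [  0.        ,   0.        ,   1.        ]]), 'hand_eye': array([[ 9.99999835e-01, -1.06693551e-04, -5.63586666e-04,
         6.03117825e-04],
       [ 2.86209983e-04,  9.44306039e-01,  3.29068416e-01,
        -8.53257796e-02],
       [ 4.97088815e-04, -3.29068523e-01,  9.44305914e-01,
        -1.31699180e-01],
       [ 0.00000000e+00,  0.00000000e+00,  0.00000000e+00,
         1.00000000e+00]])}
```

View pics/top0.png

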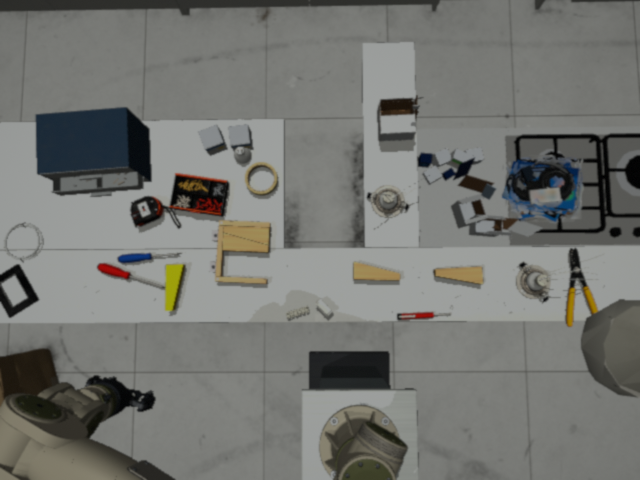

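View pics/side0.png

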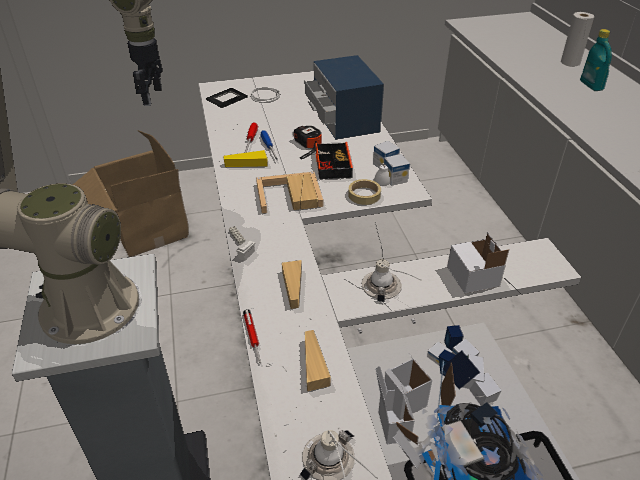

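The top view shows the frame at about (243,252), opening to the right. The loose wedges are at (377,272) and (459,275), and the yellow decoy is at (175,287). Next I'll measure them by contour.

```bash
cat > h.py <<'E'
import numpy as np, cv2
from workcell import env
from scipy.spatial.transform import Rotation as R
def ray(name,px):
    """px Nx2 -> origin, unit dirs in world"""
    c=env.calibration(name);K=c["camera_matrix"];px=np.atleast_2d(np.float64(px))
    if name=="wrist":
        s=env.get_state();q=s["orientation"];T=np.eye(4);T[:3,:3]=R.from_quat(np.r_[q[1:],q[0]]).as_matrix();T[:3,3]=s["tcp_pos"]
        T=T@c["hand_eye"]; d=(px-K[:2,2])/K[0,0];r=np.linalg.norm(d,axis=1,keepdims=True)
        v=np.c_[d/np.maximum(r,1e-9)*np.sin(r),np.cos(r)]
        return T[:3,3],v@T[:3,:3].T
    M=cv2.Rodrigues(c["rvec"])[0];v=np.c_[(px-K[:2,2])/K[0,0],np.ones(len(px))]
    return -M.T@c["tvec"],v@M
def onz(name,px,z):
    o,d=ray(name,px);return o+d*((z-o[2])/d[:,2:])
def mask(im,lo=(8,70,90),hi=(22,200,255)):
    return cv2.inRange(cv2.cvtColor(im,cv2.COLOR_RGB2HSV),lo,hi)
E
python3 - <<'E'
from h import *
im=cv2.imread("pics/top0.png")[:,:,::-1]
hsv=cv2.cvtColor(im,cv2.COLOR_RGB2HSV)
print([hsv[y,x].tolist() for x,y in((375,272),(460,275),(243,228),(243,280),(175,285),(250,240))])
m=mask(im)
for c in cv2.findContours(m,0,2)[0]:
    if cv2.contourArea(c)>250:
        c=cv2.convexHull(c)
        p=cv2.approxPolyDP(c,2.5,True)[:,0]
        print(cv2.contourArea(c));print(np.c_[p,onz("top",p,.03)[:,:2].round(4)])
cv2.imwrite("pics/topz.png",cv2.resize(np.vstack([np.hstack([im[210:295,200:285],im[210:295,340:425],im[210:295,415:500]])]),None,fx=3.1,fy=3.1,interpolation=cv2.INTER_CUBIC)[:,:,::-1])
E
```

```text
[[20, 119, 158], [20, 120, 157], [20, 123, 156], [21, 100, 158], [30, 234, 159], [22, 112, 139]]
589.5
[[ 4.820e+02  2.820e+02  4.471e-01 -3.423e-01]
 [ 4.360e+02  2.760e+02  4.644e-01 -2.165e-01]
 [ 4.350e+02  2.690e+02  4.838e-01 -2.143e-01]
 [ 4.810e+02  2.670e+02  4.885e-01 -3.412e-01]]
557.5
[[ 3.540e+02  2.640e+02  4.993e-01  9.600e-03]
 [ 3.950e+02  2.720e+02  4.763e-01 -1.036e-01]
 [ 3.990e+02  2.790e+02  4.568e-01 -1.143e-01]
 [ 3.540e+02  2.790e+02  4.576e-01  1.010e-02]]
3078.5
[[2.690e+02 2.230e+02 6.166e-01 2.471e-01]
 [2.660e+02 2.820e+02 4.509e-01 2.547e-01]
 [2.180e+02 2.810e+02 4.545e-01 3.888e-01]
 [2.180e+02 2.330e+02 5.894e-01 3.908e-01]
 [2.230e+02 2.200e+02 6.263e-01 3.772e-01]]
```

View pics/topz.png

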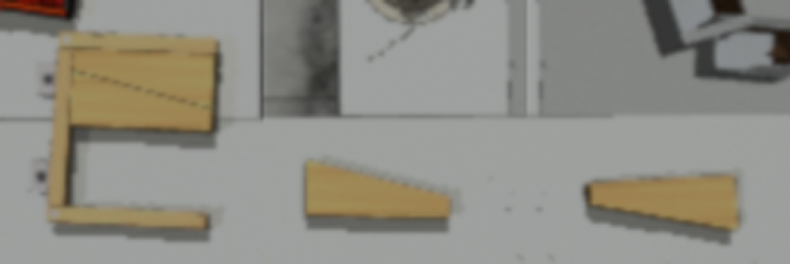

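B (left loose wedge) has its thick end toward +y and its straight side near the robot. A (right) has its thin end toward +y and its straight side far. Both already have the orientation they need: B goes in first, then A, thin end leading. I'll move above the frame and refine with the wrist camera.

carry_out(
  moves=[1,-0.0155,0.058,0,0,0,10,1,-0.005,0.06,0,0,0,10,1,0.005,0.06,0,0,0,10,1,0.0155,0.058,0,0,0,10,1,0.025,0.054,0,0,0,10],
  squeeze=60,
)

```text
clock: 0.72
tcp_pos: [0.444, 0.3626, 0.2389]
orientation: [0.001, 0.986, 0.164, -0.002]
wrist_force: [0.7, 1.4, -0.6]
finger_gap: 0.0855
```

```bash
cat >> h.py <<'E'
def rel(xyz,yaw=0.):
    """remaining shift in tool axes (mm) and yaw turn (deg about tool z), tool assumed down"""
    s=env.get_state();q=s["orientation"];M=R.from_quat(np.r_[q[1:],q[0]])
    Mt=R.from_euler("z",yaw,degrees=True)*R.from_euler("x",180,degrees=True)
    d=M.as_matrix().T@(np.array(xyz)-s["tcp_pos"])
    w=(M.inv()*Mt).as_rotvec(degrees=True)
    cy=np.degrees(np.arctan2(M.as_matrix()[1,0],M.as_matrix()[0,0]))
    print("t",s["clock"],"tcp",s["tcp_pos"].round(4),"yaw",cy.round(2),"F",s["wrist_force"].round(1),"gap",round(s["finger_gap"],4))
    print("remaining mm",(d*1e3).round(1),"turn",w.round(2))
E
python3 -c "
from h import *
rel((.51,.34,.24))"
```

```text
t 0.725 tcp [0.444  0.3626 0.2389] yaw 18.86 F [ 0.7  1.4 -0.6] gap 0.0855
remaining mm [55.1 42.7 -1.3] turn [ 0.14  0.23 18.86]
```

carry_out(
  moves=[1,0.028,0.0215,0,0,0,9.5,1,0.031,0.016,0,0,0,9.4,1,0,0,0,0,0,0,1,0,0,0,0,0,0,1,0,0,0,0,0,0],
)

```text
clock: 1.35
tcp_pos: [0.5139, 0.3355, 0.2358]
orientation: [0.003, 1.0, -0.008, -0.004]
wrist_force: [0.6, 0.5, 0.3]
finger_gap: 0.0852
```

Run:
```python
from h import *
rel((.475,-.05,.24))
im=env.read_camera("wrist");cv2.imwrite("pics/w1.png",im[:,:,::-1])
m=mask(im,(14,70,60),(25,210,255))
for c in cv2.findContours(m,0,2)[0]:
    if cv2.contourArea(c)>600:
        p=cv2.approxPolyDP(c,3,True)[:,0]
        print(cv2.contourArea(c));print(np.c_[p,onz("wrist",p,.026)[:,:2].round(4),onz("wrist",p,.03)[:,:2].round(4)])
```

```text
t 1.35 tcp [0.5139 0.3355 0.2358] yaw -0.97 F [0.6 0.5 0.3] gap 0.0852
remaining mm [-32.4 386.1  -1.8] turn [ 0.3   0.48 -0.97]
3899.5
[[5.400e+02 2.100e+02 7.440e-01 3.238e-01 7.414e-01 3.249e-01]
 [5.170e+02 2.200e+02 7.159e-01 3.126e-01 7.136e-01 3.139e-01]
 [4.990e+02 2.480e+02 6.986e-01 2.813e-01 6.964e-01 2.830e-01]
 [5.000e+02 2.740e+02 7.053e-01 2.503e-01 7.031e-01 2.523e-01]
 [5.190e+02 2.880e+02 7.346e-01 2.309e-01 7.320e-01 2.331e-01]
 [5.450e+02 2.810e+02 7.701e-01 2.376e-01 7.671e-01 2.398e-01]
 [5.580e+02 2.670e+02 7.852e-01 2.549e-01 7.820e-01 2.568e-01]
 [5.650e+02 2.500e+02 7.903e-01 2.761e-01 7.871e-01 2.779e-01]
 [5.630e+02 2.280e+02 7.808e-01 3.031e-01 7.777e-01 3.045e-01]]
15385.5
[[2.580e+02 1.320e+02 4.531e-01 4.003e-01 4.539e-01 4.005e-01]
 [2.610e+02 2.730e+02 4.467e-01 2.583e-01 4.475e-01 2.602e-01]
 [2.720e+02 2.730e+02 4.582e-01 2.582e-01 4.588e-01 2.602e-01]
 [2.750e+02 2.600e+02 4.623e-01 2.728e-01 4.629e-01 2.745e-01]
 [2.740e+02 1.480e+02 4.674e-01 3.847e-01 4.680e-01 3.852e-01]
 [3.060e+02 1.460e+02 4.970e-01 3.857e-01 4.973e-01 3.861e-01]
 [3.520e+0
[... 1376 characters left out ...]
4e-01]
 [5.340e+02 9.000e+01 7.236e-01 4.489e-01 7.212e-01 4.485e-01]
 [5.370e+02 9.200e+01 7.273e-01 4.472e-01 7.249e-01 4.469e-01]
 [5.360e+02 8.600e+01 7.259e-01 4.533e-01 7.235e-01 4.529e-01]
 [5.440e+02 9.000e+01 7.360e-01 4.504e-01 7.335e-01 4.500e-01]
 [5.370e+02 8.100e+01 7.271e-01 4.585e-01 7.246e-01 4.581e-01]
 [5.430e+02 7.000e+01 7.344e-01 4.710e-01 7.319e-01 4.704e-01]
 [5.330e+02 6.000e+01 7.220e-01 4.796e-01 7.196e-01 4.789e-01]
 [5.420e+02 5.600e+01 7.332e-01 4.855e-01 7.306e-01 4.847e-01]
 [5.320e+02 4.200e+01 7.211e-01 4.983e-01 7.187e-01 4.974e-01]
 [5.350e+02 3.800e+01 7.249e-01 5.031e-01 7.225e-01 5.022e-01]
 [5.400e+02 4.100e+01 7.310e-01 5.010e-01 7.285e-01 5.001e-01]]
```

View pics/w1.png

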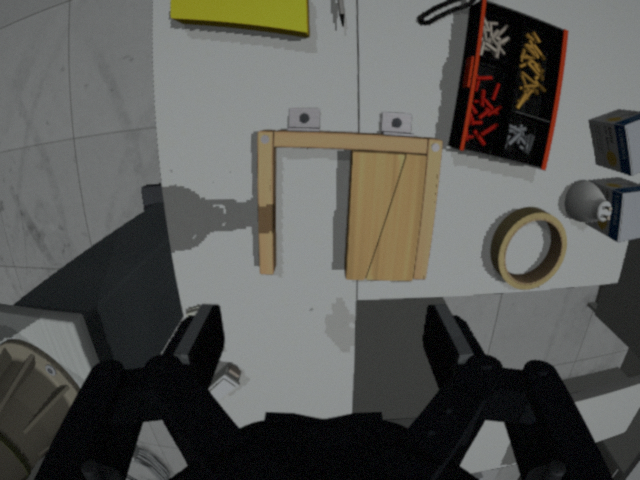

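The wrist view shows the frame rotated about -2.6°, with its centre near (0.535, 0.3185). The -x wall is at u≈258–275 and wedge 3's straight edge runs from (352,151) to (346,277). The worktop ends at x≈0.54 in front of the frame. Next, wedge B.

carry_out(
  moves=[1,-0.01,0.062,0,0.3,0.4,-1,1,-0.01,0.062,0,0,0,0,1,-0.01,0.062,0,0,0,0,1,-0.01,0.062,0,0,0,0,1,0,0.062,0,0,0,0],
)

```text
clock: 2.02
tcp_pos: [0.4714, 0.0277, 0.2362]
orientation: [-0.0, 1.0, 0.011, 0.001]
wrist_force: [1.8, -0.0, -0.5]
finger_gap: 0.0855
```

carry_out(
  moves=[1,0,0.062,0.02,0,0,0,1,0,0.02,0.02,0,0,0,1,0,0,0,0,0,0,1,0,0,0,0,0,0,1,0,0,0,0,0,0],
)

```text
clock: 2.65
tcp_pos: [0.4726, -0.0532, 0.1995]
orientation: [0.0, 1.0, 0.012, 0.004]
wrist_force: [0.9, -0.5, 0.0]
finger_gap: 0.0854
```

```bash
cat >> h.py <<'E'
def wedges(amin=1500,z=.03,eps=4,show=None):
    im=env.read_camera("wrist")
    if show: cv2.imwrite(show,im[:,:,::-1])
    m=mask(im,(12,70,60),(26,210,255))
    for c in cv2.findContours(m,0,2)[0]:
        if cv2.contourArea(c)>amin:
            p=cv2.approxPolyDP(c,eps,True)[:,0]
            print(cv2.contourArea(c));print(np.c_[p,(1e3*onz("wrist",p,z)[:,:2]).round(1)])
E
python3 - <<'E'
from h import *
rel((.473,-.05,.24)); wedges(show="pics/w2.png")
E
```

```text
t 2.65 tcp [ 0.4726 -0.0532  0.1995] yaw 1.32 F [ 0.9 -0.5  0. ] gap 0.0854
remaining mm [  0.8  -3.2 -40.5] turn [ 0.04 -0.48  1.32]
5952.5
[[ 358.   133.   500.5   13.2]
 [ 303.   133.   456.3   12. ]
 [ 299.   276.   453.6 -114.1]
 [ 320.   273.   472.4 -110.7]
 [ 361.   142.   503.2    5.9]]
```

carry_out(
  moves=[1,-0.006,0.038,0.04,0,-0.4,2.5,1,0,0,0.06,0,0,0,1,0,0,0.05,0,0,0,1,0,0,0,0,0,0,1,0,0,0,0,0,0],
)

```text
clock: 3.32
tcp_pos: [0.4743, -0.0899, 0.0519]
orientation: [0.002, 1.0, -0.006, 0.006]
wrist_force: [0.3, -0.6, 0.4]
finger_gap: 0.0852
```

```bash
python3 -c "
from h import *
rel((.4664,-.091,.016),-1.2); wedges(800)"
```

```text
t 3.325 tcp [ 0.4743 -0.0899  0.0519] yaw -0.73 F [ 0.3 -0.6  0.4] gap 0.0852
remaining mm [-8.3  1.  35.8] turn [ 0.23 -0.73  0.47]
22156.0
[[ 390.    69.   502.7   12.2]
 [ 275.    70.   456.2   12. ]
 [ 281.   339.   452.7 -114.1]
 [ 318.   337.   471.3 -113. ]
 [ 384.   111.   500.2   -5.4]]
```

carry_out(
  moves=[1,-0.0083,0.001,0.018,0.2,-0.7,0.5,1,0,0,0.0175,0,0,0,1,0,0,0,0,0,0,-1,0,0,0,0,0,0,-1,0,0,0,0,0,0],
)

```text
clock: 4.0
tcp_pos: [0.4692, -0.0921, 0.0197]
orientation: [0.002, 1.0, -0.011, 0.004]
wrist_force: [0.1, -0.2, -1.1]
finger_gap: 0.0518
```

carry_out(
  moves=[-1,0,0,0,0,0,0,-1,0,0,0,0,0,0,-1,0,0,0,0,0,0,-1,0,0,0,0,0,0,-1,0,0,-0.01,0,0,0],
)

```text
clock: 4.62
tcp_pos: [0.4685, -0.0919, 0.0302]
orientation: [0.002, 1.0, -0.011, 0.003]
wrist_force: [0.4, -0.7, -2.2]
finger_gap: 0.0256
```

```bash
python3 -c "
from h import *
rel((.4664,-.091,.016),-1.2); wedges(800)"
```

```text
t 4.625 tcp [ 0.4685 -0.0919  0.0302] yaw -1.25 F [ 0.4 -0.7 -2.2] gap 0.0256
remaining mm [-2.2 -0.9 14.2] turn [ 0.19 -0.4  -0.05]
32084.0
[[ 418.    49.   505.5   15.4]
 [ 297.    48.   462.6   15.3]
 [ 275.    55.   454.8   13.2]
 [ 288.   303.   455.   -83.5]
 [ 309.   349.   462.7 -107.6]
 [ 322.   348.   468.5 -107.2]
 [ 333.   365.   473.3 -117.3]
 [ 322.   374.   468.1 -122.7]
 [ 310.   372.   462.6 -121.3]
 [ 299.   378.   457.3 -125. ]
 [ 337.   377.   475.1 -124.8]
 [ 399.   161.   498.5  -26. ]
 [ 422.    58.   506.9   12.1]]
```

B is gripped at 25.6 mm, as expected, and lifted 10 mm. I'll carry it to just outside the opening.

carry_out(
  moves=[-1,0.002,-0.05,-0.005,0.2,-0.4,1.3,-1,0,-0.058,0,0,0,0,-1,0,-0.058,0,0,0,0,-1,0,-0.04,0,0,0,0,-1,0,0,0,0,0,0],
)

```text
clock: 5.3
tcp_pos: [0.4847, 0.1177, 0.0397]
orientation: [0.001, 1.0, -0.025, 0.005]
wrist_force: [0.2, -0.6, -2.3]
finger_gap: 0.0255
```

Run:
```python
from h import *
rel((.4727,.141,.03),-2.6); wedges(500,.026,show="pics/w3.png")
s=env.get_state()["tcp_pos"]
```

```text
t 5.3 tcp [0.4847 0.1177 0.0397] yaw -2.84 F [ 0.2 -0.6 -2.3] gap 0.0255
remaining mm [-13.2 -22.7   9.5] turn [ 0.07 -0.6  -0.24]
33000.5
[[418.   49.  526.9 225.1]
 [330.   47.  492.7 226. ]
 [276.   53.  472.  225. ]
 [287.  298.  468.5 121.6]
 [294.  345.  469.4  95.3]
 [300.  349.  472.   92.8]
 [295.  349.  469.6  92.9]
 [297.  369.  469.5  80. ]
 [306.  366.  474.1  81.8]
 [309.  369.  475.5  79.8]
 [302.  371.  471.9  78.6]
 [311.  374.  476.2  76.3]
 [297.  372.  469.3  78. ]
 [297.  377.  469.   74.6]
 [340.  374.  490.9  75.4]
 [403.  144.  519.7 186.9]
 [422.   58.  528.4 221.4]]
870.0
[[515.    0.  572.2 250.7]
 [592.   24.  616.1 247.2]
 [591.    0.  616.9 259.6]]
```

View pics/w3.png

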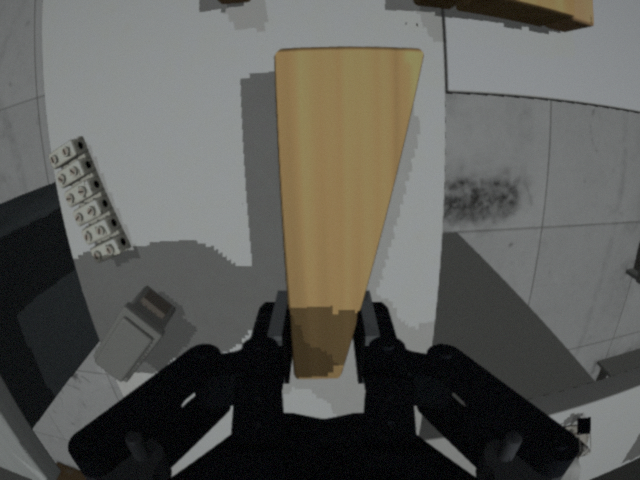

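carry_out(
  moves=[-1,-0.0132,-0.02,0.005,0,-0.5,-0.2,-1,0,0,0,0,0,0,-1,0,-0.03,0.005,0,0,0,-1,0,0,0,0,0,0,-1,0,0,0,0,0,0],
)

```text
clock: 5.98
tcp_pos: [0.4763, 0.1622, 0.0303]
orientation: [0.002, 1.0, -0.027, 0.002]
wrist_force: [-0.3, 0.3, -1.6]
finger_gap: 0.0261
```

Run:
```python
from h import *
rel((.4773,.2411,.0197),-2.6); wedges(500,.026,3,show="pics/w4.png")
p=np.array([[276,53],[287,298],[422,58]]); print(onz("wrist",p,env.get_state()["tcp_pos"][2]+.0103))
```

```text
t 5.975 tcp [0.4763 0.1622 0.0303] yaw -3.13 F [-0.3  0.3 -1.6] gap 0.0261
remaining mm [ -3.3 -78.9  10.2] turn [ 0.26 -0.24 -0.53]
32604.5
[[419.   49.  516.7 269.1]
 [301.   48.  474.1 270.3]
 [282.   49.  467.3 270.5]
 [275.   55.  464.7 268.5]
 [287.  298.  461.4 172.5]
 [292.  320.  462.5 161.4]
 [299.  325.  465.3 158.7]
 [297.  335.  463.9 153.3]
 [307.  341.  468.1 149.8]
 [310.  354.  468.9 142.3]
 [306.  360.  466.8 138.8]
 [312.  361.  469.5 138.1]
 [306.  367.  466.5 134.6]
 [312.  375.  468.9 129.3]
 [308.  372.  467.1 131.4]
 [308.  376.  466.9 128.8]
 [297.  377.  461.6 128.3]
 [340.  374.  482.2 129.2]
 [396.  173.  506.6 222.6]
 [423.   56.  518.1 266.4]]
16177.0
[[465.    0.  536.3 289.8]
 [467.   95.  535.  252.2]
 [513.   98.  555.2 252. ]
 [620.  116.  616.4 249.2]
 [619.    0.  618.9 305.2]]
3840.5
[[224.    0.  447.  292.3]
 [224.   88.  445.2 258.3]
 [261.   89.  458.8 256.4]
 [265.   58.  461.  267.8]
 [269.   63.  462.4 265.7]
 [269.    1.  463.6 289.5]]
[[0.4667119  0.26697129 0.04060311]
 [0.46343798 0.18061675 0.04060311]
 [0.51363417 0.263788   0.04060311]]
```

View pics/w4.png

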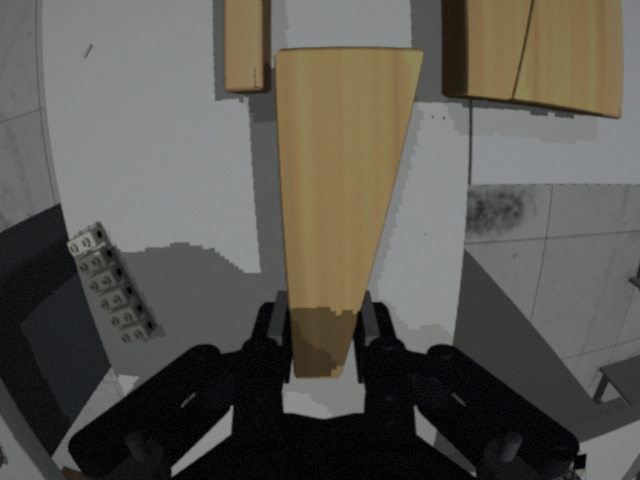

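The wedge's thick end sits just inside the opening, with about 4.3 mm of gap to the -x wall (wall edge u≈269, wedge edge u≈276). I'll slide it in and set it down.

carry_out(
  moves=[-1,0,-0.03,0.002,0.2,-0.2,0,-1,0,-0.03,0.002,0,0,0,-1,0,-0.018,0.002,0,0,0,-1,0,0,0.003,0,0,0,-1,0,0,0,0,0,0],
)

```text
clock: 6.65
tcp_pos: [0.4824, 0.2372, 0.0213]
orientation: [0.001, 1.0, -0.031, 0.001]
wrist_force: [0.1, -0.5, -1.2]
finger_gap: 0.026
```

Run:
```python
from h import *
rel((.4800,.2411,.0197),-2.6); wedges(500,.026,3)
p=np.array([[276,53],[287,298],[422,58]]); print(onz("wrist",p,env.get_state()["tcp_pos"][2]+.0103))
```

```text
t 6.65 tcp [0.4824 0.2372 0.0213] yaw -3.55 F [ 0.1 -0.5 -1.2] gap 0.026
remaining mm [-2.6 -3.8  1.6] turn [ 0.16 -0.09 -0.95]
33220.0
[[419.   49.  521.4 342.3]
 [299.   48.  480.9 343.9]
 [283.   49.  475.5 344. ]
 [275.   55.  472.7 342.2]
 [287.  300.  468.9 251.5]
 [294.  320.  470.7 242. ]
 [294.  346.  469.4 228.8]
 [298.  348.  471.  227.7]
 [297.  377.  468.9 211.2]
 [340.  374.  488.1 211.8]
 [408.  125.  516.3 315.7]
 [423.   55.  522.7 340.2]]
45729.0
[[465.    0.  539.8 361.6]
 [465.  137.  537.4 311.3]
 [451.  287.  534.6 252.2]
 [458.  291.  537.9 250. ]
 [488.  289.  551.6 249.4]
 [496.  284.  555.1 251.4]
 [531.  286.  573.2 248.4]
 [584.  281.  604.6 247. ]
 [588.  276.  606.5 249.4]
 [600.  275.  614.8 248.9]
 [613.  234.  618.1 269.4]
 [628.  139.  620.5 313.4]
 [629.    0.  624.1 377.1]]
13318.0
[[209.    0.  450.9 365.6]
 [212.  142.  448.2 314.4]
 [226.  284.  445.5 259.6]
 [229.  288.  446.4 257.8]
 [260.  288.  458.9 257.3]
 [266.  255.  463.  271. ]
 [259.  174.  463.8 301.6]
 [259.    0.  468.4 362.7]]
[[0.47372705 0.34195902 0.03176464]
 [0.46983971 0.25556261 0.03176464]
 [0.52067685 0.3384134  0.03176464]]
```

carry_out(
  moves=[-1,-0.0015,0,0.0015,0,0,0,0.2,0,0,0,0,0,0,0.2,0,0,0,0,0,0,0.2,0,0,0,0,0,0,0.2,0,0,-0.045,0,0,0],
)

```text
clock: 7.32
tcp_pos: [0.4789, 0.2351, 0.0635]
orientation: [0.002, 0.999, -0.032, -0.002]
wrist_force: [0.3, 0.8, 0.5]
finger_gap: 0.0515
```

carry_out(
  moves=[-1,0,0.045,0,0,0,-0.9,-1,0,0,0,0,0,0,-1,0,0,0,0,0,0,-1,0,0,0.02,0,0,0,-1,0,0,0,0,0,0],
)

```text
clock: 7.95
tcp_pos: [0.4795, 0.1918, 0.0469]
orientation: [0.001, 1.0, -0.023, 0.002]
wrist_force: [-0.4, 0.5, 0.5]
finger_gap: 0.0
```

Run:
```python
from h import *
rel((.4800,.19,.018),-2.6); wedges(500,.03,3,show="pics/w5.png")
```

```text
t 7.95 tcp [0.4795 0.1918 0.0469] yaw -2.66 F [-0.4  0.5  0.5] gap 0.0
remaining mm [ 0.5  1.7 28.9] turn [ 0.09 -0.26 -0.06]
25354.5
[[448.    0.  537.5 323.7]
 [445.  165.  534.3 253.1]
 [589.  174.  614.1 249.7]
 [598.   94.  617.2 289.7]
 [597.    1.  619.6 337.6]]
20500.5
[[401.    0.  517.4 322.2]
 [288.    0.  472.5 323.1]
 [290.  169.  469.6 253.6]
 [296.  257.  469.4 214.9]
 [332.  258.  485.1 213.6]
 [339.  252.  488.3 216.3]]
6082.0
[[233.    0.  450.4 325.7]
 [234.  158.  446.8 259.7]
 [239.  162.  448.8 257.9]
 [265.  161.  459.6 257.5]
 [272.  155.  462.7 259.8]
 [269.    0.  465.  323.9]]
```

View pics/w5.png

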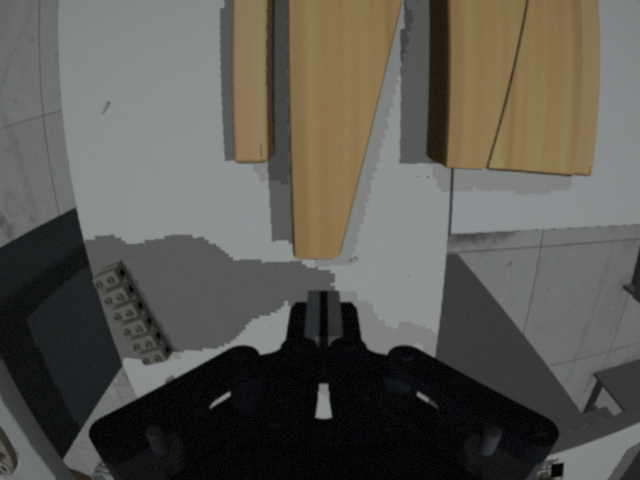

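B sits straight, about 8 mm off the wall; A will wedge it back. I'll push B home with the shut fingers.

carry_out(
  moves=[-1,0,0.002,0.029,0,-0.3,0,-1,0,0,0,0,0,0,-1,0,-0.014,0,0,0,0,-1,0,-0.014,0,0,0,0,-1,0,-0.013,0,0,0,0],
)

```text
clock: 8.62
tcp_pos: [0.4853, 0.2351, 0.0227]
orientation: [-0.0, 1.0, -0.023, 0.003]
wrist_force: [-0.2, -1.8, -0.6]
finger_gap: -0.0001
```

carry_out(
  moves=[-1,0,-0.008,0,0,0,0,-1,0,-0.005,0,0,0,0,-1,0,-0.004,0,0,0,0,-1,0,-0.003,0,0,0,0,-1,0,-0.003,0,0,0,0],
)

```text
clock: 9.25
tcp_pos: [0.485, 0.243, 0.0235]
orientation: [0.021, 0.999, -0.027, 0.004]
wrist_force: [0.5, -12.8, 3.0]
finger_gap: -0.0001
```

Run:
```python
from h import *
rel((.4820,.2455,.018),-2.6); wedges(500,.03,3)
```

```text
t 9.25 tcp [0.485  0.243  0.0235] yaw -3.06 F [  0.5 -12.8   3. ] gap -0.0001
remaining mm [-3.2 -2.5  5.4] turn [ 2.43 -0.49 -0.47]
47992.5
[[465.    0.  538.4 366.3]
 [460.  153.  535.6 312.8]
 [443.  300.  533.2 254.3]
 [452.  303.  537.3 252.5]
 [482.  301.  550.9 251.9]
 [486.  296.  552.4 254.1]
 [495.  300.  557.1 251.6]
 [557.  295.  590.3 249.9]
 [592.  286.  611.6 251.9]
 [614.  209.  614.6 289.8]
 [627.  132.  616.4 324. ]
 [632.    0.  619.9 382. ]]
29865.5
[[413.    0.  520.1 364.8]
 [272.    0.  475.  366.1]
 [276.  197.  471.6 300. ]
 [285.  305.  470.6 256.8]
 [328.  307.  487.1 254.9]
 [334.  302.  489.5 257.1]]
13884.5
[[203.    0.  452.3 369.6]
 [208.  162.  449.2 314. ]
 [223.  293.  446.7 263.1]
 [228.  299.  448.3 260.3]
 [255.  299.  459.1 260. ]
 [263.  273.  463.7 271.2]
 [254.  141.  465.9 319.7]
 [252.    0.  468.6 366.9]]
```

B is home: resisted at 12.8 N, with its thin end at the frame mouth. Now wedge A.

carry_out(
  moves=[-1,0,0.02,0,2.4,-0.5,0,-1,0,0.02,-0.055,0,0,0,1,0,0.05,-0.035,0,0,-2,1,0,0.06,-0.015,0,0,-2,1,0,0.062,0,0,0,0],
)

```text
clock: 9.93
tcp_pos: [0.4826, 0.031, 0.1339]
orientation: [0.0, 1.0, 0.014, 0.002]
wrist_force: [1.1, 0.7, -0.3]
finger_gap: 0.0541
```

carry_out(
  moves=[1,0,0.062,0,0,0,0,1,0,0.062,0,0,0,0,1,0,0.062,0,0,0,0,1,0,0.06,0,0,0,0,1,0,0.04,0,0,0,0],
)

```text
clock: 10.55
tcp_pos: [0.4936, -0.2614, 0.1376]
orientation: [0.001, 1.0, 0.015, 0.007]
wrist_force: [-0.1, 0.2, 1.1]
finger_gap: 0.0853
```

Run:
```python
from h import *
rel((.4656,-.29,.08),2.1); wedges(800,.03,4)
```

```text
t 10.55 tcp [ 0.4936 -0.2614  0.1376] yaw 1.68 F [-0.1  0.2  1.1] gap 0.0853
remaining mm [-29.6  27.7  57.2] turn [ 0.12 -0.77 -0.42]
7746.0
[[ 307.   163.   484.  -216.7]
 [ 282.   163.   467.8 -216.9]
 [ 277.   169.   464.5 -220.9]
 [ 253.   311.   444.3 -328.1]
 [ 254.   333.   443.7 -348.6]
 [ 312.   331.   489.2 -344.9]]
```

carry_out(
  moves=[1,-0.0275,0.0575,0.02,0.1,-0.7,-0.5,1,0,0,0.04,0,0,0,1,0,0,0.02,0,0,0,1,0,0,0,0,0,0,1,0,0,0,0,0,0],
)

```text
clock: 11.22
tcp_pos: [0.4751, -0.3186, 0.0607]
orientation: [0.003, 1.0, 0.017, 0.004]
wrist_force: [0.3, -0.7, -0.3]
finger_gap: 0.0851
```

Run:
```python
from h import *
rel((.467,-.32,.0197),2.3); wedges(800,.03,4)
```

```text
t 11.225 tcp [ 0.4751 -0.3186  0.0607] yaw 1.93 F [ 0.3 -0.7 -0.3] gap 0.0851
remaining mm [-8.4  0.9 40.9] turn [ 0.4  -0.4  -0.37]
18192.0
[[ 347.    64.   481.7 -213.5]
 [ 310.    64.   466.  -214.1]
 [ 304.    70.   463.6 -216.8]
 [ 266.   259.   447.3 -303.9]
 [ 272.   267.   450.1 -308. ]
 [ 277.   320.   451.9 -338.3]
 [ 269.   324.   447.6 -341.1]
 [ 266.   276.   447.  -313. ]
 [ 257.   326.   441.2 -342.7]
 [ 347.   326.   488.3 -340.8]
 [ 348.   292.   487.5 -320.5]
 [ 342.   292.   484.5 -320.6]
 [ 348.   288.   487.4 -318.2]
 [ 344.   280.   485.1 -313.8]
 [ 350.   269.   487.7 -307.8]]
```

carry_out(
  moves=[1,-0.0088,0,0.02,0.3,-0.4,-0.4,1,0,0,0.0205,0,0,0,1,0,0,0,0,0,0,-1,0,0,0,0,0,0,-1,0,0,0,0,0,0],
)

```text
clock: 11.9
tcp_pos: [0.4709, -0.3207, 0.0263]
orientation: [0.005, 1.0, 0.022, 0.004]
wrist_force: [-0.8, -0.2, 1.0]
finger_gap: 0.0513
```

carry_out(
  moves=[-1,0,0,0,0,0,0,-1,0,0,0,0,0,0,-1,0,0,0,0,0,0,-1,0,0,-0.008,0,0,0,-1,0,0,-0.008,0,0,0],
)

```text
clock: 12.52
tcp_pos: [0.471, -0.3206, 0.044]
orientation: [0.005, 1.0, 0.022, 0.004]
wrist_force: [-0.0, -0.4, -0.9]
finger_gap: 0.0437
```

Run:
```python
from h import *
rel((.467,-.32,.0197),2.3); wedges(800,env.get_state()["tcp_pos"][2]+.0088,4)
```

```text
t 12.525 tcp [ 0.471  -0.3206  0.044 ] yaw 2.52 F [-0.  -0.4 -0.9] gap 0.0437
remaining mm [-4.2 -1.  24.3] turn [ 0.56 -0.48  0.22]
27344.0
[[ 363.    45.   479.3 -213.5]
 [ 318.    47.   464.9 -215.1]
 [ 311.    54.   462.7 -217.5]
 [ 279.   258.   453.7 -288.7]
 [ 270.   367.   449.2 -340.4]
 [ 377.   358.   494.5 -333.7]
 [ 369.    51.   481.4 -215.4]]
```

carry_out(
  moves=[-1,0,-0.03,-0.005,0.5,-0.5,2.5,-1,0.002,-0.058,0,0,0,2.6,-1,0,-0.06,0,0,0,0,-1,0,-0.06,0,0,0,0,-1,0,-0.06,0,0,0,0],
)

```text
clock: 13.2
tcp_pos: [0.485, -0.0528, 0.0519]
orientation: [0.003, 1.0, -0.029, 0.005]
wrist_force: [1.1, -0.8, -2.2]
finger_gap: 0.0434
```

carry_out(
  moves=[-1,0,-0.06,0,0,0,0,-1,0,-0.055,0,0,0,0,-1,0,-0.02,0,0,0,0,-1,0,0,0,0,0,0,-1,0,0,0,0,0,0],
)

```text
clock: 13.82
tcp_pos: [0.4934, 0.09, 0.0534]
orientation: [0.003, 1.0, -0.025, 0.007]
wrist_force: [-0.3, -0.6, -1.3]
finger_gap: 0.044
```

Run:
```python
from h import *
rel((.5034,.1197,.0275),-2.6); wedges(500,.03,3)
p=np.array([[369,51],[377,358],[311,54]]); print(onz("wrist",p,env.get_state()["tcp_pos"][2]+.0035))
```

```text
t 13.825 tcp [0.4934 0.09   0.0534] yaw -2.9 F [-0.3 -0.6 -1.3] gap 0.044
remaining mm [  8.1 -30.3  25.8] turn [ 0.35 -0.8  -0.31]
27353.5
[[363.   45.  515.4 201.1]
 [318.   47.  497.1 200.9]
 [311.   54.  494.2 198.1]
 [284.  222.  478.2 127.3]
 [269.  366.  462.3  47.4]
 [373.  362.  517.8  46.8]
 [376.  358.  519.4  49.5]
 [374.  138.  518.4 161.9]
 [369.   51.  517.8 198.5]]
[[0.51393133 0.19463164 0.05684398]
 [0.51573226 0.07142657 0.05684398]
 [0.49442893 0.19425408 0.05684398]]
```

carry_out(
  moves=[-1,0.0085,-0.03,0.01,0.3,-0.8,3.4,-1,0,0,0.01,0,0,0,-1,0,0,0,0,0,0,-1,0,0,0,0,0,0,-1,0,0,0,0,0,0],
)

```text
clock: 14.5
tcp_pos: [0.504, 0.1143, 0.0332]
orientation: [0.001, 0.998, -0.06, -0.0]
wrist_force: [-0.1, 1.4, -1.7]
finger_gap: 0.0436
```

Run:
```python
from h import *
rel((.5034,.1197,.0275),-6.3); wedges(500,.03,3,show="pics/w6.png")
p=np.array([[369,51],[377,358],[311,54]]); print(onz("wrist",p,env.get_state()["tcp_pos"][2]+.0035))
```

```text
t 14.5 tcp [0.504  0.1143 0.0332] yaw -6.87 F [-0.1  1.4 -1.7] gap 0.0436
remaining mm [-1.2 -5.3  5.7] turn [ 0.09  0.01 -0.57]
27331.5
[[363.   45.  530.8 220.9]
 [318.   47.  514.9 221.8]
 [311.   54.  512.2 219.6]
 [274.  298.  484.6 126.6]
 [271.  367.  476.3  89.7]
 [350.  364.  513.   87.5]
 [376.  358.  525.2  89.3]
 [374.  138.  531.1 186.6]
 [369.   51.  532.7 218.5]]
[[0.531772   0.21754081 0.03679802]
 [0.52506161 0.09480049 0.03679802]
 [0.51225074 0.21853917 0.03679802]]
```

View pics/w6.png

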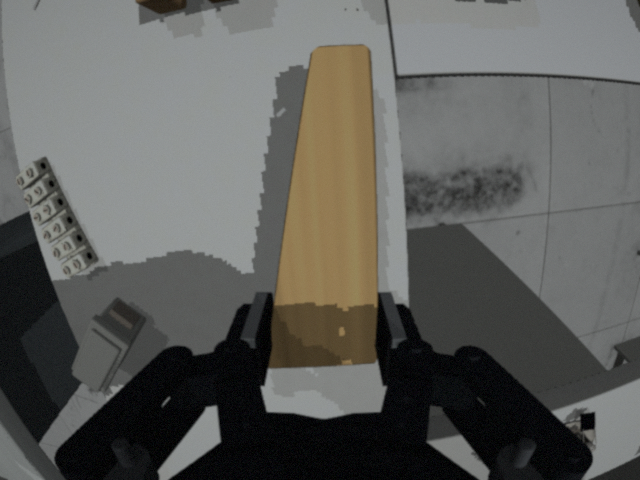

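carry_out(
  moves=[-1,-0.0025,0,0.003,0,0,-0.6,-1,-0.002,-0.03,0,0,0,0,-1,-0.002,-0.03,0,0,0,0,-1,0,0,0,0,0,0,-1,0,0,0,0,0,0],
)

```text
clock: 15.18
tcp_pos: [0.5038, 0.175, 0.0303]
orientation: [0.001, 0.999, -0.054, 0.0]
wrist_force: [-0.3, -0.9, -1.6]
finger_gap: 0.0436
```

Run:
```python
from h import *
rel((.5034,.2365,.0275),-6.3); wedges(500,.03,3)
p=np.array([[369,51],[377,358],[311,54]]); print(onz("wrist",p,env.get_state()["tcp_pos"][2]+.0035))
```

```text
t 15.175 tcp [0.5038 0.175  0.0303] yaw -6.24 F [-0.3 -0.9 -1.6] gap 0.0436
remaining mm [ -7.  -61.1   2.7] turn [ 0.12 -0.05  0.06]
27422.5
[[364.   45.  529.3 281.2]
 [318.   47.  513.4 282. ]
 [311.   54.  510.7 279.7]
 [278.  267.  488.6 202.2]
 [270.  367.  476.5 152.5]
 [373.  362.  523.4 150.4]
 [376.  358.  524.8 152.5]
 [374.  120.  530.1 254.1]
 [370.   51.  531.2 278.9]]
23800.0
[[375.    0.  535.1 297.8]
 [385.  125.  533.9 252. ]
 [571.  125.  613.7 249.7]
 [567.    0.  616.8 302.8]]
9348.0
[[197.    0.  472.3 307.5]
 [207.  134.  470.  256.7]
 [260.  129.  489.8 255.5]
 [264.  126.  491.4 256.3]
 [261.  118.  490.7 259.3]
 [266.  112.  492.7 261.2]
 [265.   96.  493.1 266.9]
 [270.   92.  495.  268.1]
 [266.   88.  493.8 269.7]
 [272.   78.  496.3 273. ]
 [269.   69.  495.6 276.3]
 [279.   39.  500.3 286.7]
 [275.   33.  499.2 289.1]
 [277.   26.  500.1 291.6]
 [280.   28.  501.1 290.7]
 [277.   22.  500.3 293.1]
 [279.   17.  501.2 294.8]
 [281.   20.  501.8 293.6]
 [279.   13.  501.3 296.4]
 [284.    1.  503.5 300.7]]
6513.0
[[143.    0.  450.7 313.8]
 [152.  139.  447.6 258.7]
 [162.  142.  451.6 256.8]
 [196.  135.  465.8 257. ]
 [193.   97.  466.7 271.1]
 [197.   90.  468.6 273.4]
 [190.   47.  467.9 289.9]
 [190.    1.  469.6 307.8]]
[[0.53029262 0.27838549 0.03377786]
 [0.52489546 0.15556624 0.03377786]
 [0.51076677 0.27917399 0.03377786]]
```

carry_out(
  moves=[-1,0,-0.03,0.001,0,0,0,-1,-0.002,-0.026,0.001,0,0,0,-1,0,0,0.002,0,0,0,0.5,0,0,0,0,0,0,0.5,0,0,0,0,0,0],
)

```text
clock: 15.85
tcp_pos: [0.5089, 0.2292, 0.0276]
orientation: [-0.0, 0.998, -0.057, 0.001]
wrist_force: [0.5, 0.1, 0.5]
finger_gap: 0.0641
```

carry_out(
  moves=[0.5,0,0,0,0,0,0,0.5,0,0.002,-0.05,0,0,0,-1,0,0.055,0,0,0,-3.7,-1,0,0,0,0,0,0,-1,0,0,0,0,0,0],
)

```text
clock: 16.48
tcp_pos: [0.5027, 0.1686, 0.0785]
orientation: [0.001, 1.0, -0.025, 0.001]
wrist_force: [-0.1, 1.0, 0.2]
finger_gap: 0.0096
```

Run:
```python
from h import *
rel((.5034,.17,.018),-2.6); wedges(500,.03,3,show="pics/w7.png")
```

```text
t 16.475 tcp [0.5027 0.1686 0.0785] yaw -2.9 F [-0.1  1.   0.2] gap 0.0096
remaining mm [ 0.5 -1.5 60.5] turn [ 0.08 -0.11 -0.3 ]
613.0
[[639.   46.  704.9 304.1]
 [628.   80.  692.7 280.1]
 [630.  117.  695.3 257.2]
 [639.  142.  706.  242.2]
 [635.  101.  699.8 267.8]]
32787.5
[[277.  198.  481.  211. ]
 [371.  199.  528.  208.2]
 [377.   71.  532.7 271.3]
 [381.  111.  533.9 251.8]
 [418.  110.  552.3 252.1]
 [526.  120.  613.1 249. ]
 [528.    0.  617.2 315.5]
 [321.    0.  508.  307.9]]
5902.5
[[246.    0.  472.2 311.3]
 [246.  107.  469.3 257.4]
 [285.  109.  488.2 254.8]
 [312.    0.  503.8 308.1]]
3762.5
[[200.    0.  449.  315.2]
 [201.  111.  446.4 257.9]
 [234.  109.  463.3 257. ]
 [234.    0.  466.3 312.2]]
```

View pics/w7.png

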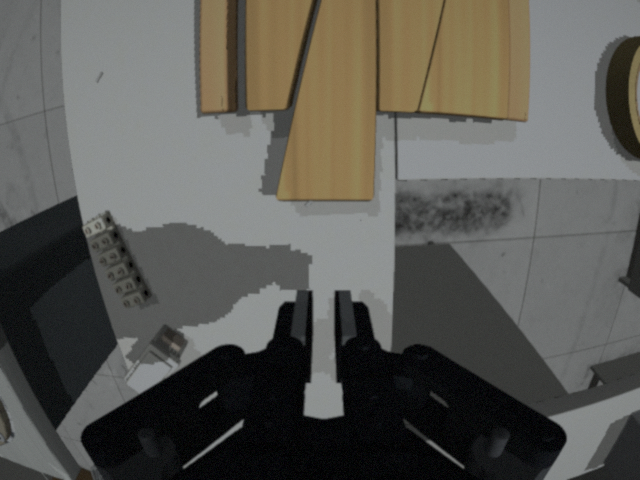

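carry_out(
  moves=[-1,0.006,0,0.03,0,0,-0.3,-1,0,0,0.028,0,0,0,-1,0,-0.014,0,0,0,0,-1,0,-0.015,0,0,0,0,-1,0,-0.012,0,0,0,0],
)

```text
clock: 17.15
tcp_pos: [0.5113, 0.2143, 0.0198]
orientation: [0.001, 1.0, -0.021, 0.001]
wrist_force: [0.4, -0.2, -0.7]
finger_gap: -0.0001
```

carry_out(
  moves=[-1,0,-0.012,0,0,0,0,-1,0,-0.01,0,0,0,0,-1,0,-0.006,0,0,0,0,-1,0,0,0,0,0,0,-1,0,0,0,0,0,0],
)

```text
clock: 17.77
tcp_pos: [0.5124, 0.2415, 0.0207]
orientation: [0.006, 1.0, -0.022, 0.002]
wrist_force: [-0.4, -1.9, -1.3]
finger_gap: -0.0002
```

Run:
```python
from h import *
rel((.511,.245,.018),-2.6); wedges(500,.03,3)
```

```text
t 17.775 tcp [0.5124 0.2415 0.0207] yaw -2.48 F [-0.4 -1.9 -1.3] gap -0.0002
remaining mm [-1.5 -3.5  2.7] turn [ 0.7  -0.21  0.12]
131348.5
[[138.    0.  453.8 373. ]
 [141.  158.  450.7 315.8]
 [153.  256.  448.5 278.3]
 [163.  297.  448.6 260.3]
 [190.  298.  460.5 259.9]
 [181.  224.  462.8 290.4]
 [184.  222.  464.1 291.1]
 [199.  305.  463.7 256.7]
 [239.  307.  480.1 255.7]
 [246.  294.  483.7 261.5]
 [248.  307.  483.7 255.7]
 [370.  309.  530.5 252.9]
 [375.  295.  532.3 259. ]
 [387.  129.  536.3 319.8]
 [380.  308.  534.4 253.1]
 [422.  307.  551.1 252.2]
 [427.  302.  553.  254.4]
 [432.  307.  555.3 251.9]
 [529.  302.  600.3 249.4]
 [534.  296.  602.3 252.2]
 [554.  293.  613.1 252.4]
 [571.  227.  615.2 282.7]
 [584.  146.  616.9 316.1]
 [589.    0.  620.3 375.4]
 [391.    0.  539.2 363.3]
 [388.   96.  536.9 330.7]
 [388.    0.  538.2 363.3]]
```

carry_out(
  moves=[-1,0,-0.003,0,0.7,0,0,-1,0,-0.004,0,0,0,0,-1,0,-0.005,0,0,0,0,-1,0,-0.006,0,0,0,0,-1,0,-0.006,0,0,0,0],
)

```text
clock: 18.45
tcp_pos: [0.5118, 0.2417, 0.0202]
orientation: [0.025, 0.999, -0.03, 0.001]
wrist_force: [-0.7, -23.8, 7.4]
finger_gap: 0.0001
```

carry_out(
  moves=[-1,0,0.02,0,0,0,0,-1,0,0.02,-0.02,0,0,0,-1,0,0.02,-0.05,0,0,0,-1,0,0,-0.05,0,0,0,-1,0,0,0,0,0,0],
)

```text
clock: 19.08
tcp_pos: [0.5085, 0.1867, 0.1469]
orientation: [0.021, 0.999, -0.03, 0.002]
wrist_force: [0.5, -0.3, -0.6]
finger_gap: -0.0002
```

Run:
```python
from h import *
rel((.511,.33,.14),-2.6)
```

```text
t 19.075 tcp [0.5085 0.1867 0.1469] yaw -3.43 F [ 0.5 -0.3 -0.6] gap -0.0002
remaining mm [  -6.1 -143.4    0.9] turn [ 2.39 -0.24 -0.83]
```

Pushed at 24 N without further travel, so A is home. Now a look over the block from above.

carry_out(
  moves=[-1,-0.003,-0.05,0,2.3,0,-0.8,-1,0,-0.06,0,0,0,0,-1,0,-0.02,0,0,0,0,-1,0,0,0,0,0,0,-1,0,0,0,0,0,0],
)

```text
clock: 19.7
tcp_pos: [0.5114, 0.3187, 0.1422]
orientation: [-0.001, 1.0, -0.024, 0.001]
wrist_force: [-0.2, -0.3, 0.0]
finger_gap: -0.0002
```

Run:
```python
from h import *
rel((.511,.33,.14),-2.6)
im=env.read_camera("wrist")
cv2.imwrite("pics/w8.png",cv2.resize(im[60:360,180:560],None,fx=2,fy=2,interpolation=cv2.INTER_CUBIC)[:,:,::-1])
```

```text
t 19.7 tcp [0.5114 0.3187 0.1422] yaw -2.7 F [-0.2 -0.3  0. ] gap -0.0002
remaining mm [ -1.  -11.2   2.2] turn [-0.16 -0.1  -0.1 ]
```

View pics/w8.png

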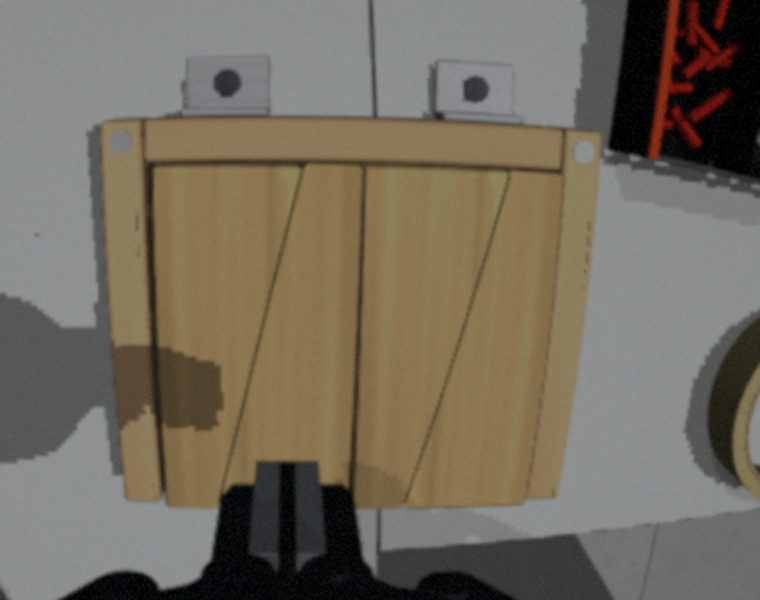

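The block is assembled head to tail and flush at both ends. The seam between A and wedge 3, at about (363,170)–(355,480) in the crop, looks slightly darker than the others, so I'll measure the seam widths.

Run:
```python
from h import *
im=cv2.imread("pics/w8.png")
g=im.max(2).astype(int)
for y in (200,240,280,320,440):
    row=g[y-1:y+2].mean(0); bg=cv2.blur(row[None].astype(np.float32),(61,1))[0]
    out=[]
    for name,a,b in(("wall/B",135,180),("A/B",205,305),("A/3",345,375),("3/4",415,515),("4/wall",520,570)):
        k=a+np.argmin(row[a:b]); med=np.median(row[a:b]); dep=np.clip(med-row[k-8:k+9],0,None).sum()/med
        out.append((name,int(k),int(row[k]),round(dep*.35,2)))
    print(y,out)
```

```text
200 [('wall/B', 149, 39, np.float64(1.96)), ('A/B', 294, 103, np.float64(0.45)), ('A/3', 363, 81, np.float64(0.65)), ('3/4', 502, 106, np.float64(0.39)), ('4/wall', 562, 116, np.float64(0.31))]
240 [('wall/B', 150, 39, np.float64(2.04)), ('A/B', 284, 104, np.float64(0.47)), ('A/3', 362, 75, np.float64(0.7)), ('3/4', 490, 105, np.float64(0.45)), ('4/wall', 558, 118, np.float64(0.31))]
280 [('wall/B', 152, 42, np.float64(1.85)), ('A/B', 274, 95, np.float64(0.74)), ('A/3', 360, 74, np.float64(0.72)), ('3/4', 478, 102, np.float64(0.56)), ('4/wall', 554, 123, np.float64(0.32))]
320 [('wall/B', 153, 44, np.float64(1.59)), ('A/B', 263, 100, np.float64(0.45)), ('A/3', 359, 70, np.float64(0.81)), ('3/4', 465, 105, np.float64(0.43)), ('4/wall', 550, 119, np.float64(0.35))]
440 [('wall/B', 160, 50, np.float64(1.29)), ('A/B', 234, 102, np.float64(0.57)), ('A/3', 353, 54, np.float64(1.14)), ('3/4', 426, 104, np.float64(0.55)), ('4/wall', 535, 116, np.float64(0.35))]
```

Run:
```python
from h import *
a=cv2.imread("pics/top0.png")[:,:,::-1];b=env.read_camera("top")
d=cv2.absdiff(a,b).max(2)[235:330,285:640]; ys,xs=np.nonzero(d>40)
print("changed px cols",np.unique((xs+285)//10*10,return_counts=True), "rows",np.unique((ys+235)//10*10,return_counts=True))
rel((.511,.33,.14)); print(env.hand_in())
```

```text
changed px cols (array([350, 360, 370, 380, 390, 430, 440, 450, 460, 470, 480]), array([149, 204, 174, 140, 111,  75, 151, 175, 191, 220,  63])) rows (array([260, 270, 280]), array([283, 935, 435]))
t 19.8 tcp [0.5117 0.3184 0.1424] yaw -2.76 F [ 0.5  0.6 -0.6] gap -0.0001
remaining mm [ -1.3 -11.6   2.5] turn [-0.16 -0.13 -2.76]
the job is handed in; nothing more can be done
None
```

All four wedges now lie in the frame as one head-to-tail block, and I handed the job in at 19.8 s.

- **What I did:** The left loose wedge went in first, thick end to the back, about 8 mm clear of the near wall. I then slid the right loose wedge in thin end first, which pushed the other one sideways as it went. Shut fingers pushed each wedge against the back wall until it stopped moving, at about 13 N for the first and 24 N for the second.
- **Last checks:** The final wrist picture shows flush ends, tight seams and no tilt I could see. The front corners of the two new wedges were in line with the frame mouth and with wedges 3 and 4.
- **Small disagreement:** The seam between the second new wedge and wedge 3 measured about 0.3–0.6 mm wider than the seam between wedges 3 and 4. It widens towards the open side. I left it rather than risk disturbing the block.
- **Other things:** On the worktop in front of the robot, the top camera showed changes only where the two wedges had been lying, so the module, terminal strip and tester did not move. I did not compare the area around the frame, but the arm did no work beyond it, and the tape roll was in its place in the last wrist picture. The gripper was about 0.14 m above the block at hand-in, with no contact force.

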